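# Move the clip-on cover to the full tube rack

## Robot

A 6-joint arm with a two-finger parallel gripper is mounted at the origin on the work surface. World frame = base frame: x ahead of the robot, y to its left, z up, the work surface at z = 0. Lengths are in mm, angles in rad, forces in N, time in s.
With the tool pointing down it reaches from about 400 to 925 mm from the base axis. Payload 12.5 kg.
Tool frame: the origin (TCP) lies at the very end of the fingers, on their centre line; the grasp point (between the pads) lies 19 mm behind it; z points along the fingers, y is the line along which they close (so a half turn about z gives the same grasp; the last joint's range is limited). The gripper opens to 95 mm and grips with 3 to 60 N. Pads are 20 mm wide; open, the fingers measure 119 mm over their backs; the gripper's body (75 mm by 180 mm) begins 59 mm behind the grasp point.
Start: joints at [1.153, 0.491, 1.559, -0, 1.092, -0.106], TCP at [191.716, 594.888, 214.661] pointing down, gripper open.
Joint ranges: [-3.1, 3.1], [-0.84, 2.19], [0.05, 2.79], [-1.13, 4.28], [0.06, 2.93], [-2.69, 2.69]. Speed limits (rad/s): [2.22, 2.22, 2.79, 3.14, 3.14, 3.14].

## Interface

Orientations are given as [roll, pitch, yaw] about the fixed x, y, z axes, in that order (R = Rz(yaw) Ry(pitch) Rx(roll)).
In Python, from cell import * gives the robot as it stands.
- The arm moves only by the tool step_arm, never from a script. Its argument "plan" is a list of rows, each an object of numbers: "x", "y", "z": the shift along the tool's x, y, z in units of 25 mm (1.0 is 25 mm); "rx", "ry", "rz": the turn, a rotation vector about the tool's x, y, z in units of 0.1 rad (1.0 is 0.1 rad). In form: [{"x": .., "y": .., "z": .., "rx": .., "ry": .., "rz": ..}, ...]. A call has exactly 10 rows; each row shifts and turns the commanded pose from where the row before left it, along the tool's axes as they then stand; what a row does not reach is not made up. A row lasts 1/12 s, in which the tool goes at most 41.7 mm and 7.16 degrees, less where a joint would pass 70% of its speed; a pose out of reach is approached as far as the arm can. A call with a number of a shift or a turn outside -1 to 1 is refused whole. A call with a gripper value outside its range is refused whole. "jaw" is the closure, from -1 (fully open) to 1 (shut), so that 0 is half open, set as the call begins (left out, the last holds). The fingers move at their own pace and stop on an object; the grip force is fixed at half the most. Time passes only in rows, so rows that do not move let the fingers close, or fill a call up. It gives the time, the measured TCP pose, the force, the opening and the grip force at its end, in the units of the state.
- state(): the state, without advancing time (a new reading comes with each control period).
- read_camera(name): name is "side" or "top" or "wrist"; returns a dict with "image" (400x640x3 uint8, red, green, blue), "depth" (400x640 float32, mm along the optical axis (not along the pixel's ray), 0 where there is no reading), "vfov" (degrees; the focal length in pixels is half the picture's height over the tangent of half this angle, whatever the lens; pixels are square), "cx", "cy" (the principal point, pixels), "R" (3x3) and "t" (3): a world point X has camera coordinates R X + t. Camera axes: x right, y down, z forward; pixel columns grow to the right and rows downward; lengths in mm; the calibration is good to about 2 mm. A picture is of the moment at which its call begins.
- job_done(): hands the job in; it is judged then, once.
The state is a dict: "t": time; "joints": joint angles; "qvel": joint speeds; "tau": joint torques, N m; "eef_pos": TCP position; "tcp_rot": TCP orientation; "ft_force": force on the tool from outside, world axes, zero at the start; "moment": the same for the moment, N m; "opening": opening from 0.0 (shut) to 1.0 (fully open); "grip_force": force on a finger pad.
Only numpy, scipy, OpenCV 4.12 (cv2) and the standard library are available. Lean on these libraries where they do the work, as an engineer would, in place of code of your own. Each camera call takes 0.05 s, during which the arm holds its last target. There are 200 camera calls.

## Task

The freshly filled tube rack must be closed before it goes to the freezer: squeeze the two side tabs of the clip-on cover that is on the empty rack to free it, lift it off, and fit it on the full rack, fully home with both tabs sprung out and locked. Be gentle with the brittle plastic: do not crush the tabs, do not wrench the cover while it is still hooked, and do not force it down. Leave the other things where they are.

Things in the scene. Friction and masses are not known exactly. Their poses are not given: they have to be found in the camera images.
- tray_empty_mid (a point): Shallow grey tray, fixed, 132 (x) by 82 (y), 8 high, walls 3; this point: centre of its floor, 5 above the bench; z up. The empty yellow rack stands fast in it, covered at the start: open box 116 (x) by 66 (y), rim 56 above this floor (61 above the bench), walls 3; a catch window 24 wide in the middle of each long wall, under a lip 7 high.
- tray_full_mid (a point): Tray like the other, with the open rack full of small capped tubes, also fast: same sizes and axes; inside 110 x 60, clear down to 20 below the rim. A rack stands anywhere in its tray's play: off this point by up to 3 in x and in y, square to it, so find its mouth by feel. The cover fits either way round. Cover on rack: never more than 25 N.
- cover_mid (a point): Middle of the loose white clip-on cover (60 to 105 g), 12 above its flange's underside, which rests on the rim when home (point then 12 above the rim); axes as the rack's. Flange 116 x 66 x 3; hump on it 100 (x) by 34 (y), to 24 up; skirt below it 107 x 58, 7 deep, going inside the rack's walls with 1 (y) or 1.5 (x) to spare a side. Carried by its tabs it may sit 1 to 2 off in the hand.
- tab_left_pad (a point): Centre of the outer face of the upright tab at the middle of the cover's +y long side, 24 above the flange's underside (85 above the bench at the start). Tab 19 wide (x), 3 thick, pinchable from 6 to 36 above the flange's underside: fingertips must stay over the flange and rim, 66 above the bench. Below the flange a hook 4 out, bevelled below, ends 17 down; it sits in the catch window 1 under the lip.
- tab_right_pad (a point): The same on the cover's -y side; outer faces 58 apart at rest. BOTH must be in by over 3 for the hooks to pass the lips, up or down: faces 52 to 48 apart, the hand centred. Squeezed off centre, one bottoms while the other still holds; the side force on the hand tells. The fingers' contact forces on the cover must never add up to more than 45 N (22 N a side cracks a tab).
- tab_left (a joint): Travel (m) of the +y tab, straight in towards the other: 0 = sprung right out (hook locked in the window), clear of the lip above 0.003, stop at 0.005. Its spring needs 1.5 N at once and 1 N more per mm.
- tab_right (a joint): The same for the -y tab.
- foam_block: white foam float 62 x 44 x 22 with four capped tubes standing in it (38 tall over all); bystander; origin under its centre
- marker: marker pen lying, about 135 x 13 x 13; bystander; origin under it near its middle
- pipette: black micropipette lying along its own x, about 250 x 45 x 28; bystander; origin under it
- timer: white bench timer 65 x 65 x 20; bystander; origin under its centre
- beaker: small glass beaker 60 across, 75 tall; bystander; origin under its centre
- petri_dish: shallow white dish 64 across, 15 high; bystander; origin under its centre
Mind the look-alikes: they are no part of the job. Leave any turquoise look-alike of the part that bears cover_mid alone.

How it is judged:
By the outcome, as a careful person would: the job done as asked, in the order asked, and still so for the second after the job is handed in, with the robot touching nothing.
It also fails if it takes over 72 s, if anything falls off the work surface, if the arm or the gripper's body presses on something with over 40 N, if the wrist force passes 120 N, or if a joint passes its speed limit or range.

## Working session

There is one attempt and no reset: what is moved stays moved. The work goes in short steps, Python scripts to look and compute and a tool call to move; the robot and the scene stay as the last step left them, time stands still between calls to the robot, and variables do not carry over. Pictures are saved under pics/ and viewed, at most 10 in all, crops included, and the job is handed in when it is done.

Besides the shell and the picture viewer there is one more tool, called after "Request:" as name([rows], argument=value, ...), one row to a line, values as JSON. step_arm: Moves the arm, as the interface text tells. Shifts and turns lie within -1 to 1; 1 stands for 25 mm of shift or 0.1 rad of turn. Its arguments: {"type":"object","properties":{"plan":{"type":"array","items":{"type":"object","properties":{"x":{"type":"number"},"y":{"type":"number"},"z":{"type":"number"},"rx":{"type":"number"},"ry":{"type":"number"},"rz":{"type":"number"}}}},"jaw":{"type":"number"}},"required":["plan"]}

```bash
mkdir -p pics; ls; cat > h.py <<'E'
from cell import *
import numpy as np, cv2
def save(n,f):
    c=read_camera(n); cv2.imwrite(f,cv2.cvtColor(c["image"],cv2.COLOR_RGB2BGR)); np.savez(f[:-4]+'.npz',**c); return c
def pts(c):
    d=c["depth"]; f=200/np.tan(np.radians(float(c["vfov"]))/2)
    v,u=np.mgrid[0:400,0:640]
    P=np.stack([(u-c["cx"])/f*d,(v-c["cy"])/f*d,d],-1)
    return (P-c["t"])@c["R"]
E
python3 - <<'E'
from h import *
for n in("top","side"):
    c=save(n,f"pics/{n}1.png"); print(n,c["vfov"],c["cx"],c["cy"],(-c["R"].T@c["t"]).round(),c["R"].round(3).tolist())
s=state();print({k:np.round(v,3) for k,v in s.items()})
E
```

```text
pics
top 50.81268401970678 322.53909038800856 194.12942157149706 [ 417.   26. 1334.] [[0.02, -1.0, 0.013], [-0.995, -0.021, -0.103], [0.103, -0.011, -0.995]]
side 48.9825210284739 319.76649631480245 201.3398666827941 [  45. -557.  716.] [[0.761, -0.649, -0.001], [-0.423, -0.495, -0.759], [0.492, 0.578, -0.651]]
{'t': np.float64(0.1), 'joints': array([ 1.153,  0.491,  1.559, -0.   ,  1.092, -0.106]), 'qvel': array([-0.001, -0.001, -0.002, -0.001,  0.   , -0.   ]), 'tau': array([ 3.0000e-03, -6.1363e+01, -2.5861e+01,  6.9000e-02,  4.7000e-02,
       -0.0000e+00]), 'eef_pos': array([191.629, 594.673, 214.121]), 'tcp_rot': array([-3.141, -0.   ,  2.83 ]), 'ft_force': array([-0.296,  0.683, -0.51 ]), 'moment': array([ 0.006,  0.006, -0.024]), 'grip_force': np.float64(0.0), 'opening': np.float64(0.999)}
```

View pics/top1.png

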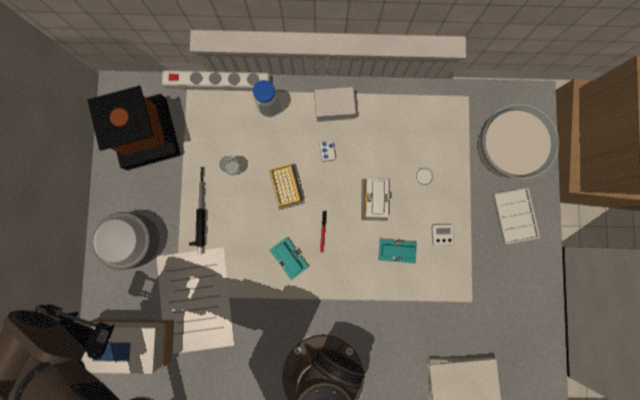

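View pics/side1.png

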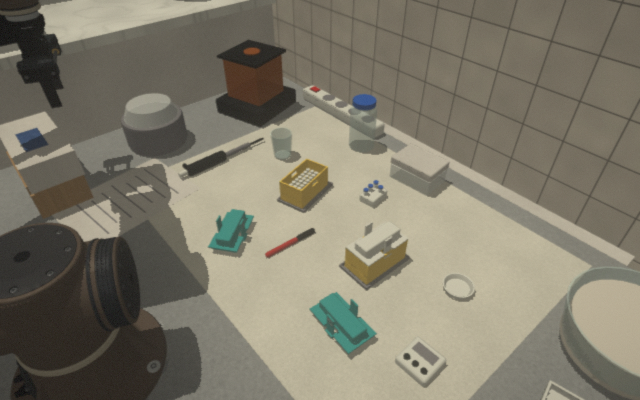

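The top picture shows the open full rack at about (285,186) and the white cover on the yellow rack at about (377,198). The turquoise look-alikes are at (290,258) and (398,250). Next I measure both racks.

```bash
cat >> h.py <<'E'
def ray(c,u,v,z):
    f=200/np.tan(np.radians(float(c["vfov"]))/2); R=c["R"]; o=-R.T@c["t"]
    d=np.array([(u-c["cx"])/f,(v-c["cy"])/f,1])@R
    return o+d*(z-o[2])/d[2]
def rect(P):
    (x,y),(a,b),an=cv2.minAreaRect(P[:,:2].astype(np.float32))
    if b>a: a,b,an=b,a,an+90
    return np.round([x,y,a,b,np.radians((an+90)%180-90)],3)
E
python3 - <<'E'
from h import *
for n in("top","side"):
    c=dict(np.load(f"pics/{n}1.npz")); P=pts(c)
    hsv=cv2.cvtColor(c["image"],cv2.COLOR_RGB2HSV)
    for nm,u,v in (("full",285,186),("cov",377,198)):
        g=ray(dict(np.load("pics/top1.npz")),u,v,60)
        near=np.hypot(P[...,0]-g[0],P[...,1]-g[1])<95
        print(n,nm,g.round())
        for lo,hi in ((2,14),(48,75),(57,68),(76,110),(78,88),(90,105)):
            m=near&(P[...,2]>lo)&(P[...,2]<hi)
            k,l,st,_=cv2.connectedComponentsWithStats(m.astype(np.uint8))
            if k<2: continue
            Q=P[m]; print(lo,hi,m.sum(),rect(Q),np.median(Q[:,2]).round(1))
        b=near&(P[...,2]<5); print("bench z",np.median(P[near&(abs(P[...,2])<12)][:,2]))
E
```

```text
top full [571. 126.  60.]
2 14 1030 [ 5.71703e+02  1.26822e+02  1.88332e+02  1.87398e+02 -2.90000e-01] 4.1
48 75 155 [5.75038e+02 1.29468e+02 1.16439e+02 6.60560e+01 2.83000e-01] 62.0
57 68 123 [5.75032e+02 1.29489e+02 1.16420e+02 6.60440e+01 2.82000e-01] 62.4
bench z 2.219358353702346
top cov [ 541. -154.   60.]
2 14 1010 [ 540.213 -154.375  188.149  185.097   -1.549] 4.1
48 75 411 [ 5.40872e+02 -1.53265e+02  1.17346e+02  6.69560e+01 -1.00000e-02] 65.0
57 68 325 [ 5.40872e+02 -1.53265e+02  1.17346e+02  6.69560e+01 -1.00000e-02] 64.5
76 110 422 [ 5.40364e+02 -1.52713e+02  9.97380e+01  5.76310e+01 -2.40000e-02] 86.4
78 88 309 [ 5.40334e+02 -1.46560e+02  9.90990e+01  4.56110e+01 -1.00000e-03] 85.6
90 105 43 [ 535.73  -155.381   73.42    59.244    0.62 ] 92.0
bench z 2.323243386844481
side full [571. 126.  60.]
2 14 928 [562.616 116.819 187.851 162.714  -0.737] 3.5
48 75 494 [5.76977e+02 1.29206e+02 1.22508e+02 6.96110e+01 2.89000e-01] 57.4
57 68 260 [5.76939e+02 1.29436e+02 1.22492e+02 6.91620e+01 2.88000e-01] 60.8
bench z 2.1976993764876545
side cov [ 541. -154.   60.]
2 14 1322 [ 533.206 -158.61   186.924  169.215   -1.092] 3.2
48 75 914 [ 5.41753e+02 -1.53421e+02  1.19309e+02  6.98660e+01 -2.00000e-03] 64.1
57 68 627 [ 5.42048e+02 -1.53335e+02  1.18718e+02  6.96920e+01 -2.00000e-03] 64.4
76 110 812 [ 5.41556e+02 -1.53902e+02  1.01407e+02  6.02680e+01 -1.40000e-02] 85.5
78 88 697 [ 5.40985e+02 -1.55181e+02  1.01293e+02  5.81090e+01 -9.10000e-02] 85.4
90 105 62 [ 542.701 -153.8     60.048   19.546    1.555] 95.5
bench z 1.9228731828621615
```

Request:
step_arm([
  {"rz": -0.77},
  {"rz": -0.77},
  {"rz": -0.77},
  {"rz": -0.76},
  {"x": -1, "y": -0.8},
  {"x": -1, "y": -1},
  {"x": -1, "y": -1},
  {"x": -1, "y": -1},
  {"x": -1, "y": -1},
  {"x": -1, "y": -1},
], jaw=-1)

```text
schema error: expected keys x, y, z, rx, ry, rz
```

Request:
step_arm([
  {"x": -0.8, "y": -1},
  {"x": -0.8, "y": -1},
  {"x": -0.8, "y": -1},
  {"x": -0.8, "y": -1},
  {"x": -0.8, "y": -1},
  {"x": -0.8, "y": -1},
  {"x": -0.8, "y": -1},
  {"x": -0.8, "y": -1},
  {"x": -0.8, "y": -1},
  {"x": -0.8, "y": -1},
])

```text
schema error: expected keys x, y, z, rx, ry, rz
```

Request:
step_arm([
  {"x": 0, "y": 0, "z": 0, "rx": 0, "ry": 0, "rz": -0.77},
  {"x": 0, "y": 0, "z": 0, "rx": 0, "ry": 0, "rz": -0.77},
  {"x": 0, "y": 0, "z": 0, "rx": 0, "ry": 0, "rz": -0.77},
  {"x": 0, "y": 0, "z": 0, "rx": 0, "ry": 0, "rz": -0.76},
  {"x": -1, "y": -0.8, "z": 0, "rx": 0, "ry": 0, "rz": 0},
  {"x": -1, "y": -1, "z": 0, "rx": 0, "ry": 0, "rz": 0},
  {"x": -1, "y": -1, "z": 0, "rx": 0, "ry": 0, "rz": 0},
  {"x": -1, "y": -1, "z": 0, "rx": 0, "ry": 0, "rz": 0},
  {"x": -1, "y": -1, "z": 0, "rx": 0, "ry": 0, "rz": 0},
  {"x": -1, "y": -1, "z": 0, "rx": 0, "ry": 0, "rz": 0},
], jaw=-1)

```text
t: 0.93
eef_pos: [341.8, 447.8, 214.4]
tcp_rot: [-3.141, -0.0, 3.137]
ft_force: [1.2, 0.1, 0.3]
opening: 1.001
grip_force: 0.0
```

Request:
step_arm([
  {"x": -0.8, "y": -1, "z": 0, "rx": 0, "ry": 0, "rz": 0},
  {"x": -0.8, "y": -1, "z": 0, "rx": 0, "ry": 0, "rz": 0},
  {"x": -0.8, "y": -1, "z": 0, "rx": 0, "ry": 0, "rz": 0},
  {"x": -0.8, "y": -1, "z": 0, "rx": 0, "ry": 0, "rz": 0},
  {"x": -0.8, "y": -1, "z": 0, "rx": 0, "ry": 0, "rz": 0},
  {"x": -0.8, "y": -1, "z": 0, "rx": 0, "ry": 0, "rz": 0},
  {"x": -0.8, "y": -1, "z": 0, "rx": 0, "ry": 0, "rz": 0},
  {"x": -0.8, "y": -1, "z": 0, "rx": 0, "ry": 0, "rz": 0},
  {"x": -0.8, "y": -1, "z": 0, "rx": 0, "ry": 0, "rz": 0},
  {"x": -0.8, "y": -1, "z": 0, "rx": 0, "ry": 0, "rz": 0},
])

```text
t: 1.77
eef_pos: [540.5, 196.8, 214.4]
tcp_rot: [-3.142, -0.0, 3.137]
ft_force: [0.8, -0.2, 0.0]
opening: 0.998
grip_force: 0.0
```

Request:
step_arm([
  {"x": 0, "y": -1, "z": 0, "rx": 0, "ry": 0, "rz": 0},
  {"x": 0, "y": -1, "z": 0, "rx": 0, "ry": 0, "rz": 0},
  {"x": 0, "y": -1, "z": 0, "rx": 0, "ry": 0, "rz": 0},
  {"x": 0, "y": -1, "z": 0, "rx": 0, "ry": 0, "rz": 0},
  {"x": 0, "y": -1, "z": 0, "rx": 0, "ry": 0, "rz": 0},
  {"x": 0, "y": -1, "z": 0, "rx": 0, "ry": 0, "rz": 0},
  {"x": 0, "y": -1, "z": 0, "rx": 0, "ry": 0, "rz": 0},
  {"x": 0, "y": -1, "z": 0, "rx": 0, "ry": 0, "rz": 0},
  {"x": 0, "y": -1, "z": 0, "rx": 0, "ry": 0, "rz": 0},
  {"x": 0, "y": -1, "z": 0, "rx": 0, "ry": 0, "rz": 0},
])

```text
t: 2.6
eef_pos: [538.3, -53.0, 214.4]
tcp_rot: [3.141, -0.0, 3.137]
ft_force: [1.6, -0.2, 0.0]
opening: 0.999
grip_force: 0.0
```

Request:
step_arm([
  {"x": 0, "y": -1, "z": 0, "rx": 0, "ry": 0, "rz": 0},
  {"x": 0, "y": -1, "z": 0, "rx": 0, "ry": 0, "rz": 0},
  {"x": 0, "y": -1, "z": 0, "rx": 0, "ry": 0, "rz": 0},
  {"x": 0, "y": -0.8, "z": 0, "rx": 0, "ry": 0, "rz": 0},
  {"x": 0, "y": -0.2, "z": 0.4, "rx": 0, "ry": 0, "rz": 0},
  {"x": 0, "y": 0, "z": 0.6, "rx": 0, "ry": 0, "rz": 0},
  {"x": 0, "y": 0, "z": 0.6, "rx": 0, "ry": 0, "rz": 0},
  {"x": 0, "y": 0, "z": 0.4, "rx": 0, "ry": 0, "rz": 0},
  {"x": 0, "y": 0, "z": 0, "rx": 0, "ry": 0, "rz": 0},
  {"x": 0, "y": 0, "z": 0, "rx": 0, "ry": 0, "rz": 0},
], jaw=-0.474)

```text
t: 3.43
eef_pos: [538.0, -151.3, 164.2]
tcp_rot: [3.141, -0.001, 3.137]
ft_force: [-0.8, 0.0, -0.4]
opening: 0.738
grip_force: 0.0
```

```bash
python3 - <<'E'
from h import *
c=save("wrist","pics/w1.png"); P=pts(c); print((-c["R"].T@c["t"]).round(), state()["eef_pos"],state()["ft_force"])
for lo,hi in((58,70),(78,88),(89,105)):
    m=(P[...,2]>lo)&(P[...,2]<hi)&(np.hypot(P[...,0]-541,P[...,1]+153)<80)
    if m.sum()>20: print(lo,hi,m.sum(),rect(P[m]),np.median(P[m][:,2]))
E
```

```text
[ 457. -152.  334.] [ 538.36845929 -151.4443083   164.8361658 ] [-0.88145621 -0.8416338   1.15687683]
58 70 2917 [ 5.44782e+02 -1.53944e+02  1.17289e+02  6.62890e+01 -8.00000e-03] 63.78759239649172
78 88 3613 [ 5.43676e+02 -1.54177e+02  9.89670e+01  5.77370e+01 -1.70000e-02] 84.67416617995575
89 105 182 [ 544.089 -154.043   58.167   19.654    1.562] 96.54114828457153
```

View pics/w1.png

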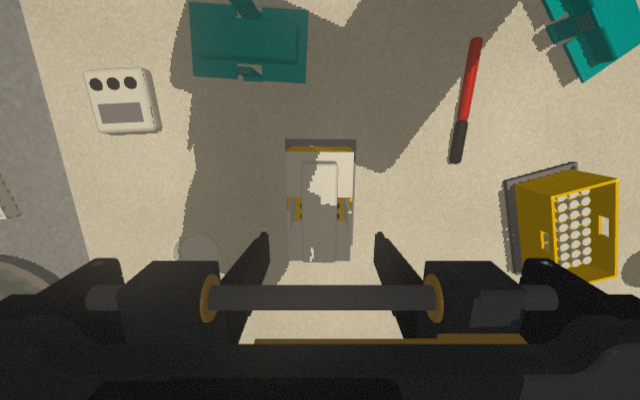

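The wrist picture shows the cover centred at (320,207), with its tabs at (298,208) and (343,208) between the fingers. I lower the hand straddling the tabs.

Request:
step_arm([
  {"x": -0.17, "y": -0.09, "z": 0, "rx": 0, "ry": 0, "rz": 0},
  {"x": 0, "y": 0, "z": 0.6, "rx": 0, "ry": 0, "rz": 0},
  {"x": 0, "y": 0, "z": 0.8, "rx": 0, "ry": 0, "rz": 0},
  {"x": 0, "y": 0, "z": 0.8, "rx": 0, "ry": 0, "rz": 0},
  {"x": 0, "y": 0, "z": 0.6, "rx": 0, "ry": 0, "rz": 0},
  {"x": 0, "y": 0, "z": 0.4, "rx": 0, "ry": 0, "rz": 0},
  {"x": 0, "y": 0, "z": 0.3, "rx": 0, "ry": 0, "rz": 0},
  {"x": 0, "y": 0, "z": 0.2, "rx": 0, "ry": 0, "rz": 0},
  {"x": 0, "y": 0, "z": 0.08, "rx": 0, "ry": 0, "rz": 0},
  {"x": 0, "y": 0, "z": 0, "rx": 0, "ry": 0, "rz": 0},
])

```text
t: 4.32
eef_pos: [542.6, -154.1, 70.3]
tcp_rot: [-3.142, 0.0, 3.137]
ft_force: [0.5, 0.7, 1.8]
opening: 0.737
grip_force: 0.0
```

Request:
step_arm([
  {"x": 0, "y": 0, "z": 0, "rx": 0, "ry": 0, "rz": 0},
  {"x": 0, "y": 0, "z": 0, "rx": 0, "ry": 0, "rz": 0},
  {"x": 0, "y": 0, "z": 0, "rx": 0, "ry": 0, "rz": 0},
  {"x": 0, "y": 0, "z": 0, "rx": 0, "ry": 0, "rz": 0},
  {"x": 0, "y": 0, "z": 0, "rx": 0, "ry": 0, "rz": 0},
  {"x": 0, "y": 0, "z": 0, "rx": 0, "ry": 0, "rz": 0},
  {"x": 0, "y": 0, "z": 0, "rx": 0, "ry": 0, "rz": 0},
  {"x": 0, "y": 0, "z": 0, "rx": 0, "ry": 0, "rz": 0},
  {"x": 0, "y": 0, "z": 0, "rx": 0, "ry": 0, "rz": 0},
  {"x": 0, "y": 0, "z": 0, "rx": 0, "ry": 0, "rz": 0},
], jaw=-0.26)

```text
t: 5.15
eef_pos: [542.4, -154.1, 70.1]
tcp_rot: [3.142, 0.0, 3.137]
ft_force: [0.2, 0.5, -0.2]
opening: 0.634
grip_force: 0.0
```

Request:
step_arm([
  {"x": 0, "y": 0, "z": 0, "rx": 0, "ry": 0, "rz": 0},
  {"x": 0, "y": 0, "z": 0, "rx": 0, "ry": 0, "rz": 0},
  {"x": 0, "y": 0, "z": 0, "rx": 0, "ry": 0, "rz": 0},
  {"x": 0, "y": 0, "z": 0, "rx": 0, "ry": 0, "rz": 0},
  {"x": 0, "y": 0, "z": 0, "rx": 0, "ry": 0, "rz": 0},
  {"x": 0, "y": 0, "z": 0, "rx": 0, "ry": 0, "rz": 0},
  {"x": 0, "y": 0, "z": 0, "rx": 0, "ry": 0, "rz": 0},
  {"x": 0, "y": 0, "z": 0, "rx": 0, "ry": 0, "rz": 0},
  {"x": 0, "y": 0, "z": 0, "rx": 0, "ry": 0, "rz": 0},
  {"x": 0, "y": 0, "z": 0, "rx": 0, "ry": 0, "rz": 0},
], jaw=-0.18)

```text
t: 5.98
eef_pos: [542.4, -154.0, 70.1]
tcp_rot: [3.142, 0.0, 3.137]
ft_force: [-0.7, 0.0, 0.8]
opening: 0.592
grip_force: 2.4
```

```bash
cat >> h.py <<'E'
def feel(n=4):
    F=[];p=[];g=[];o=[]
    for _ in range(n):
        read_camera("side"); s=state(); F.append(s["ft_force"]);p.append(s["eef_pos"]);g.append(s["grip_force"]);o.append(s["opening"])
    s=state();print("t",round(float(s["t"]),2),"F",np.mean(F,0).round(2),"p",np.mean(p,0).round(2),"g",np.round(g,2),"open",np.mean(o).round(4)*95,"M",s["moment"].round(3))
E
python3 -c "from h import *;feel()"
```

```text
t 6.18 F [0.17 0.   0.1 ] p [ 542.37 -154.04   70.11] g [2.42 2.42 2.42 2.42] open 56.202 M [ 0.011 -0.003 -0.051]
```

Request:
step_arm([
  {"x": 0, "y": 0, "z": 0, "rx": 0, "ry": 0, "rz": 0},
  {"x": 0, "y": 0, "z": 0, "rx": 0, "ry": 0, "rz": 0},
  {"x": 0, "y": 0, "z": 0, "rx": 0, "ry": 0, "rz": 0},
  {"x": 0, "y": 0, "z": 0, "rx": 0, "ry": 0, "rz": 0},
  {"x": 0, "y": 0, "z": 0, "rx": 0, "ry": 0, "rz": 0},
  {"x": 0, "y": 0, "z": 0, "rx": 0, "ry": 0, "rz": 0},
  {"x": 0, "y": 0, "z": 0, "rx": 0, "ry": 0, "rz": 0},
  {"x": 0, "y": 0, "z": 0, "rx": 0, "ry": 0, "rz": 0},
  {"x": 0, "y": 0, "z": 0, "rx": 0, "ry": 0, "rz": 0},
  {"x": 0, "y": 0, "z": 0, "rx": 0, "ry": 0, "rz": 0},
], jaw=-0.055)

```text
t: 7.02
eef_pos: [542.4, -154.1, 70.1]
tcp_rot: [3.142, 0.0, 3.137]
ft_force: [-0.5, -0.4, 1.9]
opening: 0.527
grip_force: 5.4
```

```bash
python3 -c "from h import *;feel()"
```

```text
t 7.22 F [-0.34 -0.41  1.05] p [ 542.39 -154.04   70.12] g [5.35 5.35 5.35 5.35] open 50.12199999999999 M [0.055 0.133 0.047]
```

Request:
step_arm([
  {"x": 0, "y": 0, "z": -0.02, "rx": 0, "ry": 0, "rz": 0},
  {"x": 0, "y": 0, "z": -0.02, "rx": 0, "ry": 0, "rz": 0},
  {"x": 0, "y": 0, "z": -0.02, "rx": 0, "ry": 0, "rz": 0},
  {"x": 0, "y": 0, "z": -0.02, "rx": 0, "ry": 0, "rz": 0},
  {"x": 0, "y": 0, "z": -0.02, "rx": 0, "ry": 0, "rz": 0},
  {"x": 0, "y": 0, "z": -0.02, "rx": 0, "ry": 0, "rz": 0},
  {"x": 0, "y": 0, "z": -0.02, "rx": 0, "ry": 0, "rz": 0},
  {"x": 0, "y": 0, "z": -0.02, "rx": 0, "ry": 0, "rz": 0},
  {"x": 0, "y": 0, "z": -0.02, "rx": 0, "ry": 0, "rz": 0},
  {"x": 0, "y": 0, "z": 0, "rx": 0, "ry": 0, "rz": 0},
])

```text
t: 8.05
eef_pos: [542.4, -154.1, 74.7]
tcp_rot: [3.142, 0.0, 3.137]
ft_force: [-0.8, 0.2, -1.3]
opening: 0.529
grip_force: 5.3
```

```bash
python3 -c "from h import *;feel()"
```

```text
t 8.25 F [ 0.43 -0.18 -0.42] p [ 542.38 -154.04   74.63] g [5.34 5.34 5.34 5.34] open 50.141000000000005 M [0.043 0.028 0.016]
```

Request:
step_arm([
  {"x": 0, "y": 0, "z": -0.08, "rx": 0, "ry": 0, "rz": 0},
  {"x": 0, "y": 0, "z": -0.1, "rx": 0, "ry": 0, "rz": 0},
  {"x": 0, "y": 0, "z": -0.15, "rx": 0, "ry": 0, "rz": 0},
  {"x": 0, "y": 0, "z": -0.2, "rx": 0, "ry": 0, "rz": 0},
  {"x": 0, "y": 0, "z": -0.3, "rx": 0, "ry": 0, "rz": 0},
  {"x": 0, "y": 0, "z": -0.4, "rx": 0, "ry": 0, "rz": 0},
  {"x": 0, "y": 0, "z": -0.5, "rx": 0, "ry": 0, "rz": 0},
  {"x": 0, "y": 0, "z": -0.4, "rx": 0, "ry": 0, "rz": 0},
  {"x": 0, "y": 0, "z": -0.2, "rx": 0, "ry": 0, "rz": 0},
  {"x": 0, "y": 0, "z": -0.07, "rx": 0, "ry": 0, "rz": 0},
])

```text
t: 9.08
eef_pos: [542.7, -154.2, 136.0]
tcp_rot: [-3.141, 0.002, 3.137]
ft_force: [-0.5, -0.0, -0.6]
opening: 0.529
grip_force: 5.3
```

```bash
python3 - <<'E'
from h import *
feel(2)
c=save("wrist","pics/w2.png"); P=pts(c); e=state()["eef_pos"]
for lo,hi in((120,136),(140,155),(154,170)):
    m=(P[...,2]>lo)&(P[...,2]<hi)&(np.hypot(P[...,0]-e[0],P[...,1]-e[1])<80)
    if m.sum()>20: print(lo,hi,m.sum(),rect(P[m]),np.median(P[m][:,2]))
E
```

```text
t 9.18 F [ 0.21 -0.1  -0.26] p [ 542.51 -154.09  135.26] g [5.34 5.34] open 50.312 M [ 0.032  0.017 -0.011]
120 136 4716 [ 5.44554e+02 -1.54739e+02  1.16877e+02  6.62990e+01 -1.00000e-02] 128.5380725010649
140 155 7181 [ 5.43019e+02 -1.57200e+02  1.02644e+02  6.26340e+01 -2.65000e-01] 149.393695688625
154 170 1033 [ 542.745 -154.643   67.428   23.297    1.569] 161.5906505215919
```

View pics/w2.png

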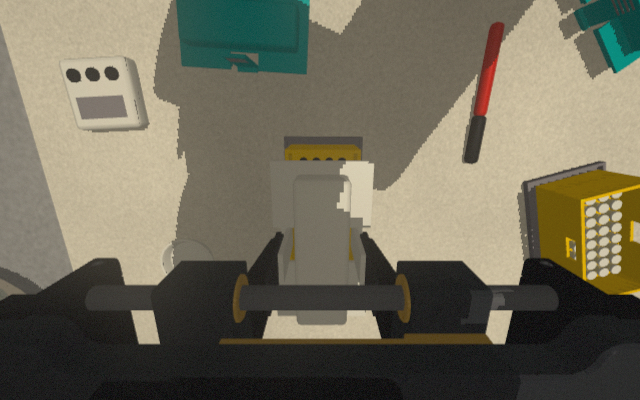

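The picture shows the cover free of the rack and level in the hand, with its flange near (322,190). I carry it to a point beyond the full rack, from which both can be seen.

Request:
step_arm([
  {"x": 0, "y": 0, "z": 0, "rx": 0, "ry": 0, "rz": -0.72},
  {"x": 0, "y": 0, "z": 0, "rx": 0, "ry": 0, "rz": -0.72},
  {"x": 0, "y": 0, "z": 0, "rx": 0, "ry": 0, "rz": -0.72},
  {"x": 0, "y": 0, "z": 0, "rx": 0, "ry": 0, "rz": -0.73},
  {"x": -0.3, "y": 0.35, "z": 0, "rx": 0, "ry": 0, "rz": 0},
  {"x": -0.6, "y": 0.7, "z": 0, "rx": 0, "ry": 0, "rz": 0},
  {"x": -0.7, "y": 0.8, "z": 0, "rx": 0, "ry": 0, "rz": 0},
  {"x": -0.7, "y": 0.8, "z": 0, "rx": 0, "ry": 0, "rz": 0},
  {"x": -0.7, "y": 0.8, "z": 0, "rx": 0, "ry": 0, "rz": 0},
  {"x": -0.7, "y": 0.8, "z": 0, "rx": 0, "ry": 0, "rz": 0},
])

```text
t: 10.07
eef_pos: [601.8, -24.1, 134.1]
tcp_rot: [3.141, -0.001, -2.86]
ft_force: [0.3, -0.9, -0.6]
opening: 0.528
grip_force: 5.3
```

Request:
step_arm([
  {"x": -0.7, "y": 0.8, "z": 0, "rx": 0, "ry": 0, "rz": 0},
  {"x": -0.7, "y": 0.8, "z": 0, "rx": 0, "ry": 0, "rz": 0},
  {"x": -0.7, "y": 0.8, "z": 0, "rx": 0, "ry": 0, "rz": 0},
  {"x": -0.7, "y": 0.8, "z": 0, "rx": 0, "ry": 0, "rz": 0},
  {"x": -0.7, "y": 0.8, "z": 0, "rx": 0, "ry": 0, "rz": 0},
  {"x": -0.7, "y": 0.8, "z": 0, "rx": 0, "ry": 0, "rz": 0},
  {"x": -0.6, "y": 0.7, "z": 0, "rx": 0, "ry": 0, "rz": 0},
  {"x": -0.4, "y": 0.46, "z": 0, "rx": 0, "ry": 0, "rz": 0},
  {"x": -0.2, "y": 0.2, "z": 0, "rx": 0, "ry": 0, "rz": 0},
  {"x": -0.1, "y": 0.1, "z": 0, "rx": 0, "ry": 0, "rz": 0},
])

```text
t: 10.9
eef_pos: [689.3, 164.2, 133.8]
tcp_rot: [3.141, -0.001, -2.858]
ft_force: [-0.1, -0.7, -0.6]
opening: 0.53
grip_force: 5.3
```

```bash
python3 - <<'E'
from h import *
feel(2)
c=save("wrist","pics/w3.png"); P=pts(c); s=state();e=s["eef_pos"];print(e,s["tcp_rot"])
f=200/np.tan(np.radians(float(c["vfov"]))/2)
hsv=cv2.cvtColor(c["image"],cv2.COLOR_RGB2HSV)
print("mm/px at rim", (e[2]+170-61)/f, "cam",(-c["R"].T@c["t"]).round(1))
for lo,hi,g in((56,66,(575,129)),(122,132,e[:2])):
    m=(P[...,2]>lo)&(P[...,2]<hi)&(np.hypot(P[...,0]-g[0],P[...,1]-g[1])<80)
    k,l,st,_=cv2.connectedComponentsWithStats(m.astype(np.uint8)); 
    if m.sum()>20: print(lo,hi,m.sum(),rect(P[m]),np.median(P[m][:,2]))
E
```

```text
t 11.0 F [-0.36 -0.03 -0.55] p [689.31 163.32 134.06] g [5.34 5.34] open 50.24550000000001 M [-0.     0.055 -0.044]
[689.18876087 162.254966   134.31768957] [ 3.14156687e+00 -6.39698333e-04 -2.85830995e+00]
mm/px at rim 0.8728476834313362 cam [611.8 139.2 304. ]
56 66 1593 [5.81216e+02 1.29717e+02 1.10043e+02 6.62790e+01 2.82000e-01] 60.588767406408124
122 132 4556 [6.91361e+02 1.62745e+02 1.16871e+02 6.63390e+01 2.80000e-01] 127.73678670791288
```

View pics/w3.png

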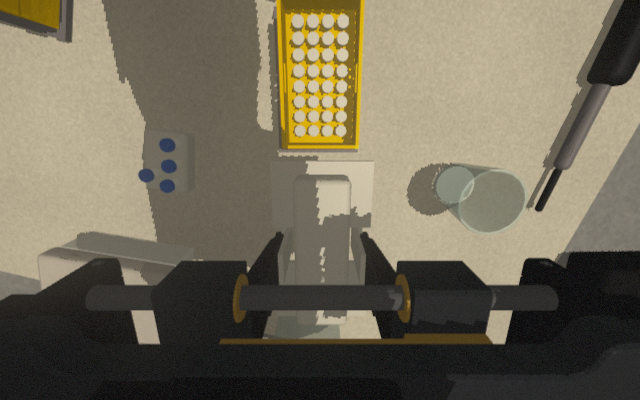

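The picture shows the full rack's mouth at about (320,75), directly ahead of the held cover at (322,200). The top view and the wrist view agree on a hand target of about (576.3,128.9).

Request:
step_arm([
  {"x": 0.3, "y": -0.04, "z": 0, "rx": 0, "ry": 0, "rz": 0},
  {"x": 0.7, "y": 0, "z": 0, "rx": 0, "ry": 0, "rz": 0},
  {"x": 0.9, "y": 0, "z": 0, "rx": 0, "ry": 0, "rz": 0},
  {"x": 0.9, "y": 0, "z": 0, "rx": 0, "ry": 0, "rz": 0},
  {"x": 0.9, "y": 0, "z": 0, "rx": 0, "ry": 0, "rz": 0},
  {"x": 0.6, "y": 0, "z": 0, "rx": 0, "ry": 0, "rz": 0},
  {"x": 0.3, "y": 0, "z": 0, "rx": 0, "ry": 0, "rz": 0},
  {"x": 0.12, "y": 0, "z": 0, "rx": 0, "ry": 0, "rz": 0},
  {"x": 0, "y": 0, "z": 0, "rx": 0, "ry": 0, "rz": 0},
  {"x": 0, "y": 0, "z": 0, "rx": 0, "ry": 0, "rz": 0},
])

```text
t: 11.88
eef_pos: [577.2, 128.4, 134.8]
tcp_rot: [-3.142, 0.001, -2.858]
ft_force: [0.3, -0.3, -0.2]
opening: 0.529
grip_force: 5.3
```

Request:
step_arm([
  {"x": 0, "y": 0, "z": 0.2, "rx": 0, "ry": 0, "rz": 0},
  {"x": 0, "y": 0, "z": 0.3, "rx": 0, "ry": 0, "rz": 0},
  {"x": 0, "y": 0, "z": 0.4, "rx": 0, "ry": 0, "rz": 0},
  {"x": 0, "y": 0, "z": 0.3, "rx": 0, "ry": 0, "rz": 0},
  {"x": 0, "y": 0, "z": 0.2, "rx": 0, "ry": 0, "rz": 0},
  {"x": 0, "y": 0, "z": 0.15, "rx": 0, "ry": 0, "rz": 0},
  {"x": 0, "y": 0, "z": 0.1, "rx": 0, "ry": 0, "rz": 0},
  {"x": 0, "y": 0, "z": 0.05, "rx": 0, "ry": 0, "rz": 0},
  {"x": 0, "y": 0, "z": 0, "rx": 0, "ry": 0, "rz": 0},
  {"x": 0, "y": 0, "z": 0, "rx": 0, "ry": 0, "rz": 0},
])

```text
t: 12.72
eef_pos: [576.6, 128.6, 92.3]
tcp_rot: [-3.142, 0.0, -2.857]
ft_force: [0.2, -0.2, -0.8]
opening: 0.53
grip_force: 5.3
```

```bash
cat >>h.py <<'E'
def to(x,y,z=None):
    s=state();p=s["eef_pos"];w=s["tcp_rot"][2]
    d=np.array([x-p[0],y-p[1]]); print("yaw",w.round(4),"move units x,y:",((d@[np.cos(w),np.sin(w)])/25).round(3),((d@[np.sin(w),-np.cos(w)])/25).round(3))
E
python3 - <<'E'
from h import *
feel(4); to(576.3,128.85)
c=save("side","pics/s2.png");save("top","pics/t2.png")
im=cv2.imread("pics/s2.png");cv2.imwrite("pics/s2c.png",cv2.resize(im[100:260,220:420],None,fx=4,fy=3.75)[:600,:800])
E
```

```text
t 12.92 F [ 0.26  0.18 -0.63] p [576.64 128.64  92.45] g [5.34 5.34 5.34 5.34] open 50.293 M [ 0.081 -0.03   0.01 ]
yaw -2.8574 move units x,y: 0.01 0.012
```

View pics/s2c.png

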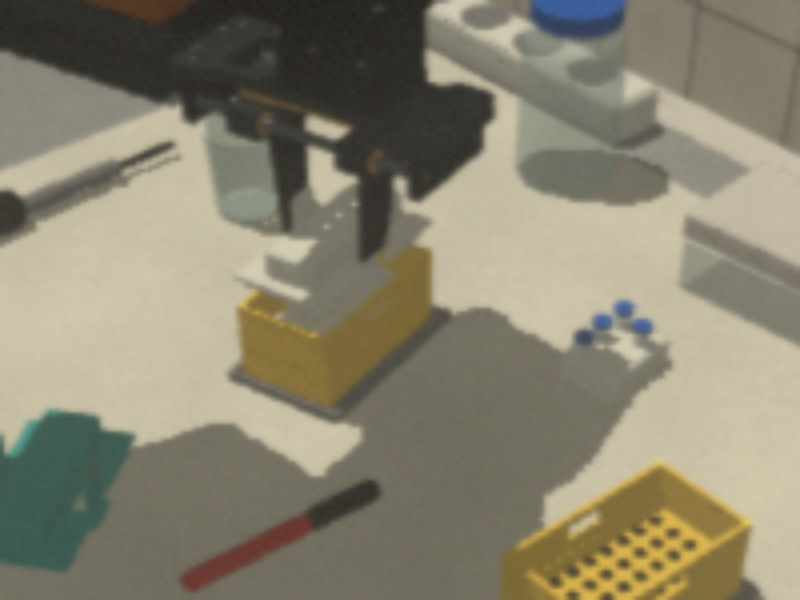

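Request:
step_arm([
  {"x": 0, "y": 0, "z": 0.05, "rx": 0, "ry": 0, "rz": 0},
  {"x": 0, "y": 0, "z": 0.05, "rx": 0, "ry": 0, "rz": 0},
  {"x": 0, "y": 0, "z": 0.05, "rx": 0, "ry": 0, "rz": 0},
  {"x": 0, "y": 0, "z": 0.04, "rx": 0, "ry": 0, "rz": 0},
  {"x": 0, "y": 0, "z": 0.03, "rx": 0, "ry": 0, "rz": 0},
  {"x": 0, "y": 0, "z": 0.03, "rx": 0, "ry": 0, "rz": 0},
  {"x": 0, "y": 0, "z": 0.03, "rx": 0, "ry": 0, "rz": 0},
  {"x": 0, "y": 0, "z": 0.03, "rx": 0, "ry": 0, "rz": 0},
  {"x": 0, "y": 0, "z": 0.01, "rx": 0, "ry": 0, "rz": 0},
  {"x": 0, "y": 0, "z": 0, "rx": 0, "ry": 0, "rz": 0},
])

```text
t: 13.85
eef_pos: [576.5, 128.6, 84.1]
tcp_rot: [3.142, 0.0, -2.857]
ft_force: [0.2, -0.1, -0.5]
opening: 0.528
grip_force: 5.3
```

```bash
python3 -c "from h import *;feel(4)"
```

```text
t 14.05 F [ 0.13  0.19 -0.43] p [576.51 128.62  84.14] g [5.34 5.34 5.34 5.34] open 50.1695 M [0.059 0.029 0.025]
```

Request:
step_arm([
  {"x": 0, "y": 0, "z": 0.05, "rx": 0, "ry": 0, "rz": 0},
  {"x": 0, "y": 0, "z": 0.05, "rx": 0, "ry": 0, "rz": 0},
  {"x": 0, "y": 0, "z": 0.05, "rx": 0, "ry": 0, "rz": 0},
  {"x": 0, "y": 0, "z": 0.05, "rx": 0, "ry": 0, "rz": 0},
  {"x": 0, "y": 0, "z": 0.04, "rx": 0, "ry": 0, "rz": 0},
  {"x": 0, "y": 0, "z": 0.03, "rx": 0, "ry": 0, "rz": 0},
  {"x": 0, "y": 0, "z": 0.02, "rx": 0, "ry": 0, "rz": 0},
  {"x": 0, "y": 0, "z": 0.02, "rx": 0, "ry": 0, "rz": 0},
  {"x": 0, "y": 0, "z": 0.02, "rx": 0, "ry": 0, "rz": 0},
  {"x": 0, "y": 0, "z": 0, "rx": 0, "ry": 0, "rz": 0},
])

```text
t: 14.88
eef_pos: [576.5, 128.6, 75.8]
tcp_rot: [3.142, 0.0, -2.857]
ft_force: [0.4, -0.1, -0.6]
opening: 0.527
grip_force: 5.3
```

```bash
python3 -c "from h import *;feel(4)"
```

```text
t 15.08 F [ 0.19 -0.19 -0.82] p [576.5  128.61  75.9 ] g [5.34 5.34 5.34 5.34] open 50.1125 M [0.024 0.048 0.077]
```

Request:
step_arm([
  {"x": 0, "y": 0, "z": 0.03, "rx": 0, "ry": 0, "rz": 0},
  {"x": 0, "y": 0, "z": 0.03, "rx": 0, "ry": 0, "rz": 0},
  {"x": 0, "y": 0, "z": 0.03, "rx": 0, "ry": 0, "rz": 0},
  {"x": 0, "y": 0, "z": 0.02, "rx": 0, "ry": 0, "rz": 0},
  {"x": 0, "y": 0, "z": 0.02, "rx": 0, "ry": 0, "rz": 0},
  {"x": 0, "y": 0, "z": 0.02, "rx": 0, "ry": 0, "rz": 0},
  {"x": 0, "y": 0, "z": 0.02, "rx": 0, "ry": 0, "rz": 0},
  {"x": 0, "y": 0, "z": 0.02, "rx": 0, "ry": 0, "rz": 0},
  {"x": 0, "y": 0, "z": 0, "rx": 0, "ry": 0, "rz": 0},
  {"x": 0, "y": 0, "z": 0, "rx": 0, "ry": 0, "rz": 0},
])

```text
t: 15.92
eef_pos: [576.5, 128.6, 71.1]
tcp_rot: [3.142, 0.0, -2.857]
ft_force: [0.2, 1.2, -0.8]
opening: 0.531
grip_force: 5.3
```

```bash
python3 -c "from h import *;feel(4)"
```

```text
t 16.12 F [ 0.42  0.15 -0.33] p [576.5  128.61  71.15] g [5.34 5.34 5.34 5.34] open 49.9795 M [0.036 0.027 0.032]
```

Still no contact. I go down the last 1–2 mm in small rows until the force rises.

Request:
step_arm([
  {"x": 0, "y": 0, "z": 0.01, "rx": 0, "ry": 0, "rz": 0},
  {"x": 0, "y": 0, "z": 0.01, "rx": 0, "ry": 0, "rz": 0},
  {"x": 0, "y": 0, "z": 0.01, "rx": 0, "ry": 0, "rz": 0},
  {"x": 0, "y": 0, "z": 0.01, "rx": 0, "ry": 0, "rz": 0},
  {"x": 0, "y": 0, "z": 0.01, "rx": 0, "ry": 0, "rz": 0},
  {"x": 0, "y": 0, "z": 0, "rx": 0, "ry": 0, "rz": 0},
  {"x": 0, "y": 0, "z": 0, "rx": 0, "ry": 0, "rz": 0},
  {"x": 0, "y": 0, "z": 0, "rx": 0, "ry": 0, "rz": 0},
  {"x": 0, "y": 0, "z": 0, "rx": 0, "ry": 0, "rz": 0},
  {"x": 0, "y": 0, "z": 0, "rx": 0, "ry": 0, "rz": 0},
])

```text
t: 16.95
eef_pos: [576.6, 128.6, 70.1]
tcp_rot: [3.142, 0.0, -2.857]
ft_force: [-1.3, -1.3, 4.9]
opening: 0.53
grip_force: 5.4
```

```bash
python3 -c "from h import *;feel(4)"
```

```text
t 17.15 F [-1.62 -0.47  5.61] p [576.53 128.61  70.09] g [5.37 5.37 5.37 5.37] open 50.0365 M [-0.018  0.314 -0.057]
```

Request:
step_arm([
  {"x": 0, "y": 0, "z": 0.01, "rx": 0, "ry": 0, "rz": 0},
  {"x": 0, "y": 0, "z": 0, "rx": 0, "ry": 0, "rz": 0},
  {"x": 0, "y": 0, "z": 0, "rx": 0, "ry": 0, "rz": 0},
  {"x": 0, "y": 0, "z": 0, "rx": 0, "ry": 0, "rz": 0},
  {"x": 0, "y": 0, "z": 0, "rx": 0, "ry": 0, "rz": 0},
  {"x": 0, "y": 0, "z": 0, "rx": 0, "ry": 0, "rz": 0},
  {"x": 0, "y": 0, "z": 0, "rx": 0, "ry": 0, "rz": 0},
  {"x": 0, "y": 0, "z": 0, "rx": 0, "ry": 0, "rz": 0},
  {"x": 0, "y": 0, "z": 0, "rx": 0, "ry": 0, "rz": 0},
  {"x": 0, "y": 0, "z": 0, "rx": 0, "ry": 0, "rz": 0},
])

```text
t: 17.98
eef_pos: [576.6, 128.6, 69.9]
tcp_rot: [3.142, 0.001, -2.858]
ft_force: [-1.3, -0.6, 5.6]
opening: 0.528
grip_force: 5.4
```

```bash
python3 -c "from h import *;feel(4)"
```

```text
t 18.18 F [-1.66 -0.65  6.12] p [576.62 128.63  69.93] g [5.37 5.37 5.37 5.37] open 50.1885 M [-0.04   0.287 -0.034]
```

Request:
step_arm([
  {"x": 0, "y": 0, "z": 0, "rx": 0, "ry": 0, "rz": 0},
  {"x": 0, "y": 0, "z": 0, "rx": 0, "ry": 0, "rz": 0},
  {"x": 0, "y": 0, "z": 0, "rx": 0, "ry": 0, "rz": 0},
  {"x": 0, "y": 0, "z": 0, "rx": 0, "ry": 0, "rz": 0},
  {"x": 0, "y": 0, "z": 0, "rx": 0, "ry": 0, "rz": 0},
  {"x": 0, "y": 0, "z": 0, "rx": 0, "ry": 0, "rz": 0},
  {"x": 0, "y": 0, "z": 0, "rx": 0, "ry": 0, "rz": 0},
  {"x": 0, "y": 0, "z": 0, "rx": 0, "ry": 0, "rz": 0},
  {"x": 0, "y": 0, "z": 0, "rx": 0, "ry": 0, "rz": 0},
  {"x": 0, "y": 0, "z": 0, "rx": 0, "ry": 0, "rz": 0},
], jaw=-0.18)

```text
t: 19.02
eef_pos: [576.6, 128.6, 69.6]
tcp_rot: [3.142, 0.0, -2.857]
ft_force: [0.4, 0.1, 3.2]
opening: 0.589
grip_force: 2.4
```

```bash
python3 -c "from h import *;feel(4)"
```

```text
t 19.22 F [1.36 0.37 3.34] p [576.63 128.64  69.65] g [2.43 2.43 2.43 2.43] open 56.221 M [ 0.157 -0.218 -0.002]
```

Request:
step_arm([
  {"x": 0, "y": 0, "z": 0, "rx": 0, "ry": 0, "rz": 0},
  {"x": 0, "y": 0, "z": 0, "rx": 0, "ry": 0, "rz": 0},
  {"x": 0, "y": 0, "z": 0, "rx": 0, "ry": 0, "rz": 0},
  {"x": 0, "y": 0, "z": 0, "rx": 0, "ry": 0, "rz": 0},
  {"x": 0, "y": 0, "z": 0, "rx": 0, "ry": 0, "rz": 0},
  {"x": 0, "y": 0, "z": 0, "rx": 0, "ry": 0, "rz": 0},
  {"x": 0, "y": 0, "z": 0, "rx": 0, "ry": 0, "rz": 0},
  {"x": 0, "y": 0, "z": 0, "rx": 0, "ry": 0, "rz": 0},
  {"x": 0, "y": 0, "z": 0, "rx": 0, "ry": 0, "rz": 0},
  {"x": 0, "y": 0, "z": 0, "rx": 0, "ry": 0, "rz": 0},
], jaw=-0.47)

```text
t: 20.05
eef_pos: [576.5, 128.6, 69.6]
tcp_rot: [3.142, 0.0, -2.857]
ft_force: [0.2, -0.5, 0.0]
opening: 0.737
grip_force: 0.0
```

Request:
step_arm([
  {"x": 0, "y": 0, "z": -0.1, "rx": 0, "ry": 0, "rz": 0},
  {"x": 0, "y": 0, "z": -0.3, "rx": 0, "ry": 0, "rz": 0},
  {"x": 0, "y": 0, "z": -0.5, "rx": 0, "ry": 0, "rz": 0},
  {"x": 0, "y": 0, "z": -0.8, "rx": 0, "ry": 0, "rz": 0},
  {"x": 0, "y": 0, "z": -0.9, "rx": 0, "ry": 0, "rz": 0},
  {"x": 0, "y": 0, "z": -0.9, "rx": 0, "ry": 0, "rz": 0},
  {"x": 0, "y": 0, "z": -0.8, "rx": 0, "ry": 0, "rz": 0},
  {"x": 0, "y": 0, "z": -0.5, "rx": 0, "ry": 0, "rz": 0},
  {"x": 0, "y": 0, "z": -0.2, "rx": 0, "ry": 0, "rz": 0},
  {"x": 0, "y": 0, "z": 0, "rx": 0, "ry": 0, "rz": 0},
])

```text
t: 20.88
eef_pos: [576.8, 128.7, 196.1]
tcp_rot: [-3.141, 0.002, -2.857]
ft_force: [-0.9, -0.1, 0.3]
opening: 0.736
grip_force: 0.0
```

```bash
python3 - <<'E'
from h import *
feel(2)
for n in("wrist","side"):
    c=save(n,f"pics/{n}9.png"); P=pts(c)
    for lo,hi in((58,70),(78,88),(90,105)):
        m=(P[...,2]>lo)&(P[...,2]<hi)&(np.hypot(P[...,0]-576,P[...,1]-129)<75)
        if m.sum()>20: print(n,lo,hi,m.sum(),rect(P[m]),np.percentile(P[m][:,2],[10,50,90]).round(1))
a=cv2.imread("pics/side9.png")[130:230,250:370]; b=cv2.imread("pics/wrist9.png")[100:300,220:420]
cv2.imwrite("pics/end.png",np.hstack([cv2.resize(a,(480,400)),cv2.resize(b,(310,400))]))
E
```

```text
t 20.98 F [-0.33 -0.26 -0.03] p [576.31 128.59 194.57] g [0. 0.] open 69.8725 M [0.051 0.055 0.038]
wrist 58 70 2450 [5.78516e+02 1.28863e+02 1.16385e+02 6.64320e+01 2.81000e-01] [62.8 63.8 64.8]
wrist 78 88 2972 [5.77621e+02 1.28432e+02 9.85530e+01 5.76960e+01 3.04000e-01] [83.5 84.7 85.7]
wrist 90 105 150 [578.247 128.523  57.923  18.852  -1.291] [91.8 96.5 97.4]
side 58 70 378 [5.75826e+02 1.29627e+02 1.20522e+02 6.97380e+01 2.80000e-01] [60.4 64.8 67.3]
side 78 88 416 [5.74971e+02 1.27932e+02 1.01146e+02 5.80350e+01 2.70000e-01] [81.  85.6 87.1]
side 90 105 42 [576.23  128.446  58.609  21.349  -1.277] [90.6 95.6 98.9]
```

View pics/end.png

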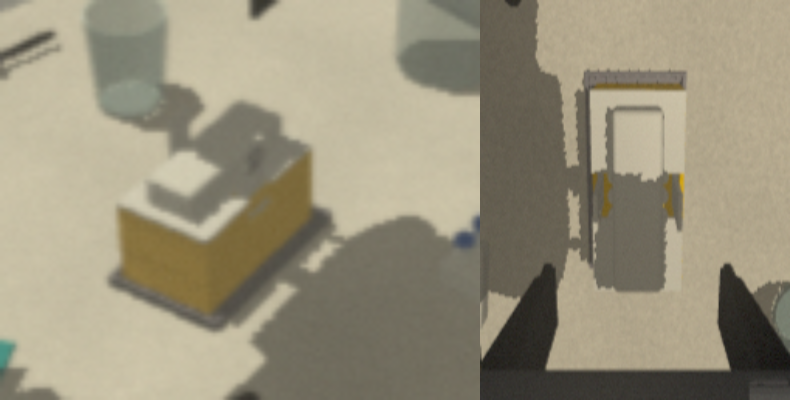

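The picture shows the cover flush on the full rack, in the side crop near (215,190). The flange measures 63.8 high and the tabs about 58 apart, the same as on the empty rack at the start, and the hook shows in the window. I hand the job in.

```bash
python3 -c "
from cell import *
print(job_done())"
```

```text
the job is handed in; nothing more can be done
None
```

The cover is off the empty rack and on the full rack, fully home with both tabs sprung out and no excess force felt; I handed the job in at about 21 s, and no verdict came back.

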